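Set the stirrer to speed four and start it

TASK

Set the stirring hotplate to speed four: with a fingertip, gently push the arm of the speed selector (the left one of its two dials) clockwise, click by click, to the fourth click after the dot that marks off. Then press the start button fully down and let it go. Grip and lift nothing, and leave the heat dial, the beaker and everything else on the bench as they are.

Things in the scene. Friction and masses are not known exactly. Their poses are not given: they have to be found in the camera images.
- stirrer: Stirring hotplate, 345 x 300 mm. Origin at its underside on the bench, z up, -x its front (towards the robot), +y its left. Front part: level white deck 60 mm above the bench, x -170 to -15 mm, with the speed selector at left (axis x -85, y 80), heat dial at right (x -85, y -80), start button nearer the front (x -130, y -10). Behind: body 88 mm high, heating plate (top at 96 mm) with the beaker.
- speed (a joint): Selector angle in rad about its vertical axis, growing clockwise seen from above. Clicks every 30 degrees: 0 = off, arm to the stirrer's left (+y) at the dot; 1 to 6 at the ticks; 3 = arm to the rear (+x); 4 = 2.094; 6 = to the right, end stop. Starts at off, 1 or 2. Turning takes up to 0.08 N m (2 N on the arm); past half way it jumps by itself on to the next click and stays there.
- speed_axis (a point): Point on the speed selector's axis at the top of the deck, 60 mm above the bench. The selector is black: a hub 28 mm in diameter and 34 mm high on a grey disc 52 mm in diameter and 6 mm high, with one radial finger arm.
- speed_arm (a point): Point on the top of the selector's finger arm, mid-width, 38 mm out from the axis and 34 mm above the deck. The arm is 12 mm wide and ends 48 mm from the axis; its sides are upright from 8 to 34 mm above the deck; a white line runs along its top. Push on the flat side of the arm to turn it.
- start (a joint): Travel of the start button in m: 0 up, 0.006 fully down (spring, about 5 N fully down; it comes back up).
- start_top (a point): Centre of the top of the start button, a white round cap 28 mm in diameter in a grey housing on the deck; it is pressed straight down.
- heat_mark (a point): Point near the edge of the top of the heat dial, on its white line: 18 mm from the dial's axis, 20 mm above the deck. The dial is a round black ribbed knob 44 mm in diameter and 20 mm high, which turns easily; leave it as it is.
- beaker: Glass beaker on the heating plate, 68 mm in diameter, 75 mm high; origin at the centre of its underside. Leave it.
- reagent: Bottle with a blue cap on the bench at the stirrer's left, 64 mm in diameter, 130 mm high; origin at the centre of its underside. Leave it.
- tube_rack: Yellow tube rack on the bench at the stirrer's right, 100 x 150 x 45 mm; origin at the centre of its underside. Leave it.
- dish: Flat clear dish on the bench before the deck, 90 mm in diameter, 15 mm high; origin at the centre of its underside. Leave it.
- jar: Amber glass jar on the bench at the right of the deck, 56 mm in diameter, 70 mm high; origin at the centre of its underside. Leave it.
- vial: Closed glass vial standing on the heating plate behind the selector, 24 mm in diameter, 50 mm high; origin at the centre of its underside. Leave it.

How it is judged (in metres and radians):
On the way, in this order (a step that is already met when the one before it is completed fails the run):
1. the speed selector rests at its fourth click (value of joint speed between 1.9744 and 2.2144 rad and velocity of joint speed between -0.3 and 0.3 rad/s), for 0.2 s.
2. the start button is pressed down (value of joint start above 0.0045 m), for 0.05 s.
At the end, for the whole second after the job is handed in: The speed selector rests at its fourth click (2.094 rad, within 0.12 rad), the start button has come back up (within 2 mm), the heat dial's mark is within 8 mm and every bystander within 20 mm of where it was, upright (value of joint speed between 1.9744 and 2.2144 rad and value of joint start below 0.002 m and distance of heat_mark from where it was at the start of the episode below 0.008 m and distance of each of beaker, reagent, tube_rack, dish, jar, vial from where it was at the start of the episode below 0.02 m and angle between each of beaker, reagent, tube_rack, dish, jar, vial's own z axis and vertical below 0.2 rad); the robot touches nothing.
It fails at once if the start button is pressed while the selector is not at the fourth click (value of joint start above 0.004 m and not (value of joint speed between 1.9744 and 2.2144 rad)).
It fails at once if the selector is gripped or forced (more than 20 N from the fingers) (contact force between the fingers and speed above 20 N).
It fails at once if the heat dial is turned (its mark moves more than 8 mm) (distance of heat_mark from where it was at the start of the episode above 0.008 m).
It fails at once if a bystander is lifted or pushed away (more than 20 mm) (distance of any of beaker, reagent, tube_rack, dish, jar, vial from where it was at the start of the episode above 0.02 m).
It also fails if it takes over 54 s, if anything falls off the work surface, if the arm or the gripper's body presses on something with over 40 N, if the wrist force passes 120 N, or if a joint passes its speed limit or range.

ROBOT

A 6-joint arm with a two-finger parallel gripper is mounted at the origin on the work surface. World frame = base frame: x ahead of the robot, y to its left, z up, the work surface at z = 0. Lengths are in mm, angles in rad, forces in N, time in s.
With the tool pointing down it reaches from about 275 to 750 mm from the base axis. Payload 10.2 kg.
Tool frame: the origin (TCP) lies between the finger pads; the fingertips stand 11 mm ahead of it and the grasp point (between the pads) lies 8 mm behind it (ctrl.tip_extent is the distance from the TCP to the fingertips, in mm); z points along the fingers, y is the direction in which the jaws open and shut (so a half turn about z gives the same grasp; the last joint's range is limited). The gripper opens to 85 mm and grips with 20 to 120 N. Pads are 22 mm wide; open, the fingers measure 114 mm over their backs; the gripper's body (76 mm by 85 mm) begins 54 mm behind the grasp point. The pads swing forward as they close: fully open they stand 13 mm farther back than shut.
Start: joints at [0.992, 0.313, 1.498, -0, 1.331, -0.223], TCP at [182.892, 492.12, 242.294] pointing down, gripper open.
Joint ranges: [-2.94, 2.94], [-0.97, 2.17], [0.19, 2.56], [-1.23, 4.37], [0.02, 3.11], [-2.88, 2.88]. Speed limits (rad/s): [2.39, 2.39, 3.01, 3.14, 3.14, 3.14].

INTERFACE

Orientations are given as a unit quaternion [w, x, y, z].
In Python, from rig import ctrl gives the robot as it stands.
- The arm moves only by the tool apply_moves, never from a script. Its argument "commands" is a list of rows, each a list of 5 numbers: the finger opening in cm, from 0 to 8.54, then the shift along the tool's x, y, z in cm, then the turn about the tool's z in rad. In form: [[jaw, dx, dy, dz, roll], ...]. A call has 1 to 12 rows; each row shifts and turns the commanded pose from where the row before left it, along the tool's axes as they then stand; what a row does not reach is not made up. A row lasts 1/12 s, in which the tool goes at most 41.7 mm and 7.16 degrees, less where a joint would pass 70% of its speed; a pose out of reach is approached as far as the arm can. A call with a gripper value outside its range is refused whole. The fingers move at their own pace and stop on an object; "squeeze" is the grip in N (left out, the last holds). Time passes only in rows, so rows that do not move let the fingers close. It gives the time, the measured TCP pose, the force and the opening at its end, in the units of the state.
- ctrl.sense(): the state, without advancing time (a new reading comes with each control period).
- ctrl.capture(name): name is "side" or "top"; returns the picture (400x640x3 uint8, red, green, blue); there is no depth.
- ctrl.camera_info(name): a dict with "fov_y" (degrees; the focal length in pixels is half the picture's height over the tangent of half this angle, whatever the lens; pixels are square), "cx", "cy" (the principal point, pixels), "dist_coeffs" ([k1, k2, p1, p2, k3] as OpenCV has them; the pictures are not rectified), "camera_from_world" (4x4, takes a point from world to camera coordinates). Camera axes: x right, y down, z forward; pixel columns grow to the right and rows downward; lengths in mm; the calibration is good to about 2 mm. A picture is of the moment at which its call begins. camera_info takes no time and is no camera call.
- ctrl.finish_job(): hands the job in, once; it reports no verdict.
The state is a dict: "time_s": time; "joints": joint angles; "dq": joint speeds; "tau": joint torques, N m; "eef_pos": TCP position; "ee_rot": TCP orientation; "force": force on the tool from outside, world axes, zero at the start; "wrist_torque": the same for the moment, N m; "grip_width": opening from 0.0 (shut) to 1.0 (fully open).
Only numpy, scipy, OpenCV 4.12 (cv2) and the standard library are available. Lean on these libraries where they do the work, as an engineer would, in place of code of your own. Each camera call takes 0.05 s, during which the arm holds its last target.

## Working session

There is one attempt and no reset: what is moved stays moved. The work goes in short steps, Python scripts to look and compute and a tool call to move; the robot and the scene stay as the last step left them, time stands still between calls to the robot, and variables do not carry over. Pictures are saved under pics/ and viewed, and the job is handed in when it is done.

Besides the shell and the picture viewer there is one more tool, called after "Call:" by a JSON object that holds its "api" and its "payload". apply_moves: Moves the arm, as the interface text tells. Its arguments: {"type":"object","properties":{"commands":{"type":"array"},"squeeze":{"type":"number"}},"required":["commands"]}

```bash
mkdir -p pics; ls; python3 - <<'E'
from rig import ctrl
import cv2
for n in("side","top"):
    im=ctrl.capture(n); cv2.imwrite(f"pics/{n}0.png",im[:,:,::-1]); i=ctrl.camera_info(n); print(i)
s=ctrl.sense(); print(s)
E
```

```text
pics
{'fov_y': 46.163610734030925, 'cx': 323.87885054158164, 'cy': 190.88063710005963, 'dist_coeffs': array([-0.10616774,  0.        ,  0.        ,  0.        ,  0.        ]), 'camera_from_world': array([[-9.91995699e-01, -1.25845249e-01,  1.03685619e-02,
         5.69638488e+02],
       [-8.31171662e-02,  5.88951617e-01, -8.03882783e-01,
         1.12542783e+02],
       [ 9.50582478e-02, -7.98310069e-01, -5.94697372e-01,
         9.84087918e+02],
       [ 0.00000000e+00,  0.00000000e+00,  0.00000000e+00,
         1.00000000e+00]])}
{'fov_y': 56.93282676022013, 'cx': 319.37314115645177, 'cy': 199.57076545634143, 'dist_coeffs': array([-0.0758907,  0.       ,  0.       ,  0.       ,  0.       ]), 'camera_from_world': array([[ 2.61295740e-02, -9.99248617e-01, -2.86259711e-02,
         1.34035673e+01],
       [-9.94897945e-01, -2.32031406e-02, -9.81819386e-02,
         5.87393324e+02],
       [ 9.74439540e-02,  3.10453720e-02, -9.94756684e-01,
         8.76049957e+02],
       [ 0.00000000e+00,  0.00000000e+00,  0.00000000e+00,
         1.00000000e+00]])}
{'time_s': 0.1, 'joints': array([ 9.91610473e-01,  3.13357036e-01,  1.49832697e+00,  1.75027414e-05,
        1.33097499e+00, -2.23390319e-01]), 'dq': array([ 2.89507964e-04, -1.49668189e-03, -2.16255409e-03,  1.38862058e-03,
        5.81959809e-04, -4.43011075e-05]), 'tau': array([ 5.04466021e-03, -4.12904477e+01, -2.60140997e+01, -8.54164500e-05,
        3.06590919e-03,  2.51011176e-05]), 'eef_pos': array([182.76722606, 491.94696693, 241.82408169]), 'ee_rot': array([-2.16082557e-04,  1.76962936e-01,  9.84217372e-01, -4.87492842e-04]), 'force': array([-0.47070759, -1.02307002, -0.0268255 ]), 'wrist_torque': array([-0.01112464, -0.00092465, -0.03112792]), 'grip_width': 1.0031846518734489}
```

View pics/side0.png

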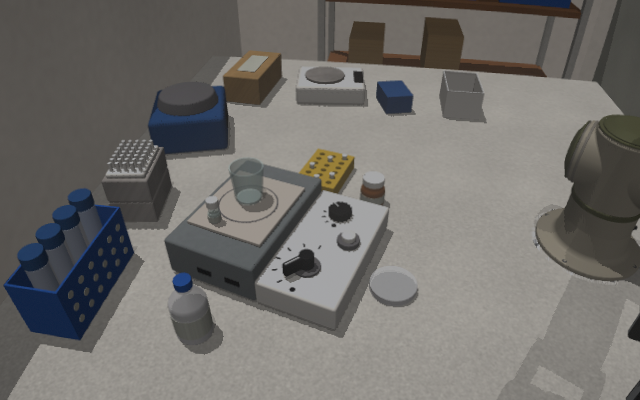

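View pics/top0.png

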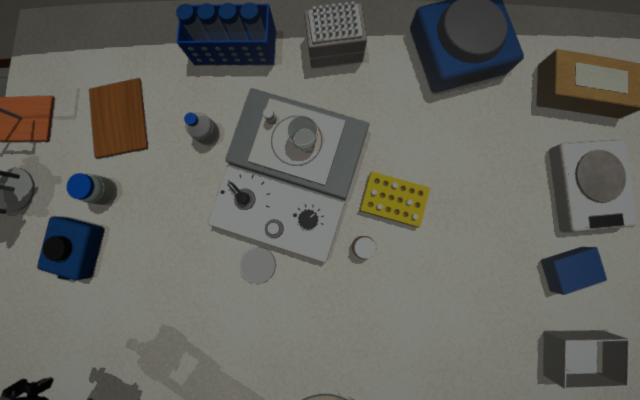

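The stirrer shows at about (290,190) in top and (280,240) in side. The selector sits near (240,195) in top and (303,262) in side. I'll enlarge both.

```bash
python3 - <<'E'
import cv2
a=cv2.imread("pics/top0.png")[150:270,200:360]; cv2.imwrite("pics/topc.png",cv2.resize(a,None,fx=5,fy=5,interpolation=2))
a=cv2.imread("pics/side0.png")[185:325,240:400]; cv2.imwrite("pics/sidec.png",cv2.resize(a,None,fx=4,fy=4,interpolation=2))
E
```

```text
(no output)
```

View pics/topc.png

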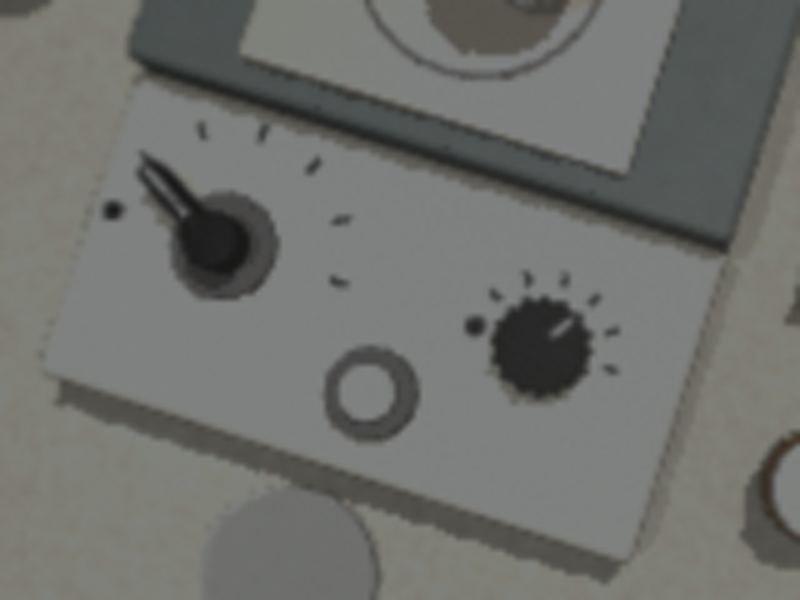

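View pics/sidec.png

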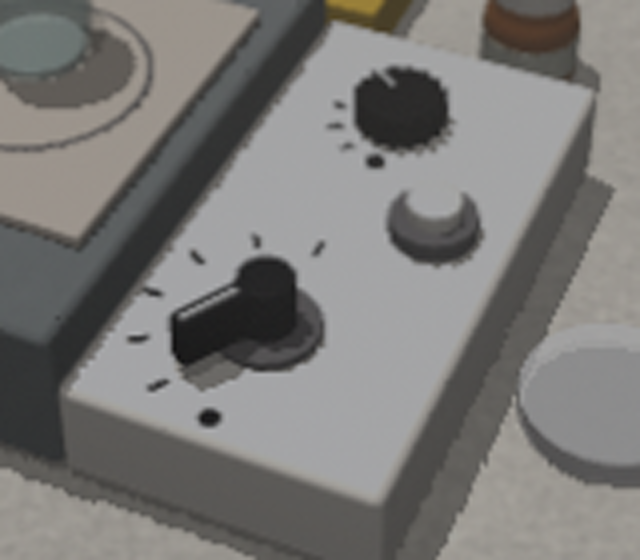

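```bash
cat > h.py <<'E'
import numpy as np,cv2
from rig import ctrl
from scipy.optimize import least_squares
def cam(n):
    i=ctrl.camera_info(n); f=200/np.tan(np.radians(i['fov_y']/2))
    return np.array([[f,0,i['cx']],[0,f,i['cy']],[0,0,1]]),np.array(i['dist_coeffs']),np.array(i['camera_from_world'])
C={n:cam(n) for n in("side","top")}
def proj(n,P):
    K,d,T=C[n]; return cv2.projectPoints(np.atleast_2d(P).astype(float),cv2.Rodrigues(T[:3,:3])[0],T[:3,3],K,d)[0][:,0]
def px(n,uv,s):
    o=np.array([200,150]) if n=="top" else np.array([240,185]); return (np.array(uv)+.5)/s-.5+o
def onz(n,p,z):
    K,d,T=C[n]; r=cv2.undistortPoints(np.array([[p]],float),K,d)[0,0]; R=T[:3,:3]; o=-R.T@T[:3,3]; v=R.T@np.array([r[0],r[1],1]); return o+v*(z-o[2])/v[2]
E
python3 - <<'E'
from h import *
obs=[("top",(45,372),(-170,150,60)),("top",(628,562),(-170,-150,60)),("side",(378,500),(-170,150,60)),("side",(592,92),(-170,-150,60)),("side",(65,393),(-15,150,60)),
("top",(218,237),(-85,80,94)),("side",(267,270),(-85,80,94)),("top",(224,246),(-85,80,66)),("top",(541,347),(-85,-80,75)),("side",(401,98),(-85,-80,80))]
def W(p,q):
    c,s=np.cos(p[2]),np.sin(p[2]); return np.array([p[0]+c*q[0]-s*q[1],p[1]+s*q[0]+c*q[1],q[2]])
def res(p): return np.concatenate([proj(n,W(p,q))[0]-px(n,u,5 if n=="top" else 4) for n,u,q in obs])
r=least_squares(res,[480,60,-.2],loss='soft_l1'); print(r.x,r.fun.reshape(-1,2).round(2))
p=r.x; ax=W(p,(-85,80,94)); print("axis",ax,"btn",W(p,(-130,-10,70)))
# arm angle
for n,a,b in(("top",(145,155),(205,225)),("side",(180,320),(245,287))):
    A=onz(n,px(n,a,5 if n=="top" else 4),94);B=onz(n,px(n,b,5 if n=="top" else 4),94)
    d=A-B; d2=A-ax
    for v in(d,d2): 
        l=np.arctan2(v[1],v[0])-p[2]; print(n,"click",(np.pi/2-l)/(np.pi/6),np.hypot(*v[:2]))
# button: local z from side/top
def f(q): return np.concatenate([proj("top",q)[0]-px("top",(366,391),5),proj("side",q)[0]-px("side",(436,203),4)])
q=least_squares(f,[400,30,75]); print(q.x,q.fun)
E
```

```text
[ 640.87300388  104.28906818 -113.37701254] [[-2.02 -0.02]
 [ 1.05  0.76]
 [ 0.98  0.61]
 [ 1.34 -1.42]
 [-3.38 -1.32]
 [-1.47  0.45]
 [-0.63  1.12]
 [ 0.12 -0.13]
 [ 0.57 -0.25]
 [-0.5  -1.62]]
axis [581.25932619 204.64448374  94.        ] btn [513.16374727 130.56350014  70.        ]
top click -214.9659369968796 43.68324429629013
top click -214.87899463062953 50.51887082277805
side click -215.01042038546302 33.74266323148021
side click -215.0672444482396 45.088626655381205
[512.44607223 132.1555126   80.057805  ] [ 0.0014072   0.62420076 -0.50602756 -0.04254629]
```

```bash
python3 - <<'E'
from h import *
print(ctrl.tip_extent)
p=np.array([640.87,104.29,-113.377+36*np.pi]);print(p)
c,s=np.cos(p[2]),np.sin(p[2])
for nm,n,u,z in(("vial","top",(269,115),146),("vial","side",(211,200),146),("beaker","top",(301,127),171),("beaker","side",(247,168),171),("jar","top",(364,245),70),("hubT","top",px("top",(218,237),5),94),("hubS","side",px("side",(267,270),4),94),("btnT","top",px("top",(366,391),5),79),("btnS","side",px("side",(436,203),4),79)):
    w=onz(n,u,z); d=w[:2]-p[:2]; print(nm,w.round(1),"local",(c*d[0]+s*d[1]).round(1),(-s*d[0]+c*d[1]).round(1))
E
python3 - <<'E'
import cv2
a=cv2.imread("pics/side0.png")[150:210,190:290]; cv2.imwrite("pics/v.png",cv2.resize(a,None,fx=6,fy=6,interpolation=2))
E
```

```text
11.0
[ 6.40870000e+02  1.04290000e+02 -2.79664471e-01]
vial [760.2 140.3 146. ] local 104.8 67.6
vial [765.9 144.7 146. ] local 109.1 73.3
beaker [726.5  66.5 171. ] local 92.7 -12.7
beaker [715.6  69.  171. ] local 81.6 -13.3
jar [479.8 -79.3  70. ] local -104.1 -220.9
hubT [582.4 201.3  94. ] local -83.0 77.1
hubS [580.6 201.7  94. ] local -84.8 77.0
btnT [513.9 132.4  79. ] local -129.8 -8.1
btnS [511.5 131.   79. ] local -131.7 -10.1
```

View pics/v.png

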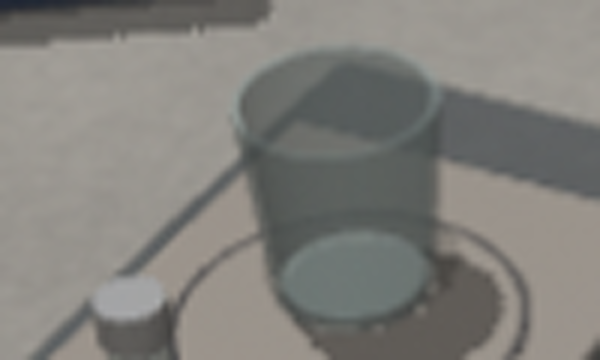

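The selector stands at click 1, with its axis near (581,202). The button is near (513,132,80). First I shut the gripper, turn it so that tool y lies along the arm, and travel high.

Call:
{"api": "apply_moves", "payload": {"commands": [[0,0,0,0,0.112],[0,0,0,0,0.112],[0,0,0,0,0.112],[0,0,0,0,0.112],[0,-3.7,1.0,0,0],[0,-3.7,1.0,0,0],[0,-3.7,1.0,0.3,0],[0,-3.7,1.0,0.3,0],[0,-3.7,1.0,0.3,0],[0,-3.7,1.0,0.3,0],[0,-3.7,1.0,0.3,0],[0,-3.7,1.0,0.3,0]], "squeeze": 20}}

```text
time_s: 1.1
eef_pos: [447.2, 333.2, 223.9]
ee_rot: [-0.0, 0.391, 0.92, -0.0]
force: [0.5, 1.1, 0.5]
grip_width: 0.0
```

```bash
cat > d.py <<'E'
import sys
from h import *
from scipy.spatial.transform import Rotation as Ro
# usage: x y z tool-y angle(deg)
def go(x,y,z,a):
    s=ctrl.sense(); q=s['ee_rot']; R=Ro.from_quat([q[1],q[2],q[3],q[0]]).as_matrix()
    d=R.T@(np.array([x,y,z])-s['eef_pos']); ya=np.degrees(np.arctan2(R[1,1],R[0,1]))
    print("t",s['time_s'],"pos",s['eef_pos'].round(1),"yang",ya.round(1),"need cm",(d/10).round(2),"roll",np.radians(ya-a).round(3),"F",s['force'].round(1),"grip",round(s['grip_width'],3),"q6",s['joints'][5].round(2))
if __name__=="__main__": go(*map(float,sys.argv[1:5]))
E
python3 d.py 585 250 200 44
```

```text
t 1.1 pos [447.2 333.2 223.9] yang 43.9 need cm [-15.55   4.15   2.38] roll -0.001 F [0.5 1.1 0.5] grip 0.0 q6 -0.34
```

Call:
{"api": "apply_moves", "payload": {"commands": [[0,-3.1,0.8,0.4,0],[0,-3.1,0.8,0.4,0],[0,-3.1,0.8,0.5,0],[0,-3.1,0.8,0.5,0],[0,-2.8,0.8,0.5,0],[0,0,0,2.5,0],[0,0,0,2.5,0],[0,0,0,1.5,0],[0,0,0,0,0],[0,0,0,0,0]]}}

```text
time_s: 1.93
eef_pos: [580.0, 252.8, 136.0]
ee_rot: [-0.001, 0.391, 0.92, -0.0]
force: [-1.1, -0.2, 0.1]
grip_width: -0.0
```

```bash
python3 d.py 585 250 91 44; python3 - <<'E'
from h import *
for n,y,x in(("top",120,160),("side",150,220)):
    im=ctrl.capture(n)[y:y+150,x:x+200,::-1]; cv2.imwrite(f"pics/{n}1.png",cv2.resize(im,None,fx=4,fy=4,interpolation=2))
E
```

```text
t 1.9333 pos [580.  252.8 136. ] yang 43.9 need cm [-0.55  0.17  4.5 ] roll -0.001 F [-1.1 -0.2  0.1] grip -0.0 q6 -0.54
```

View pics/top1.png

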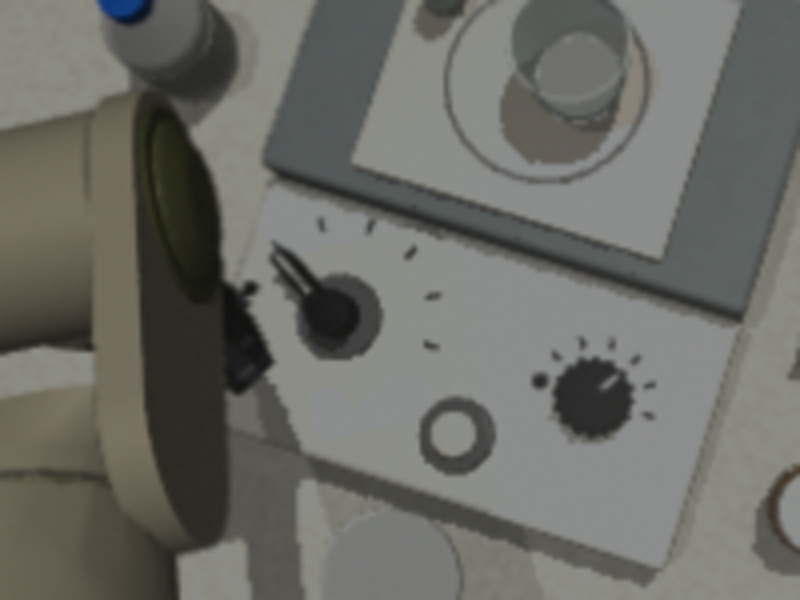

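View pics/side1.png

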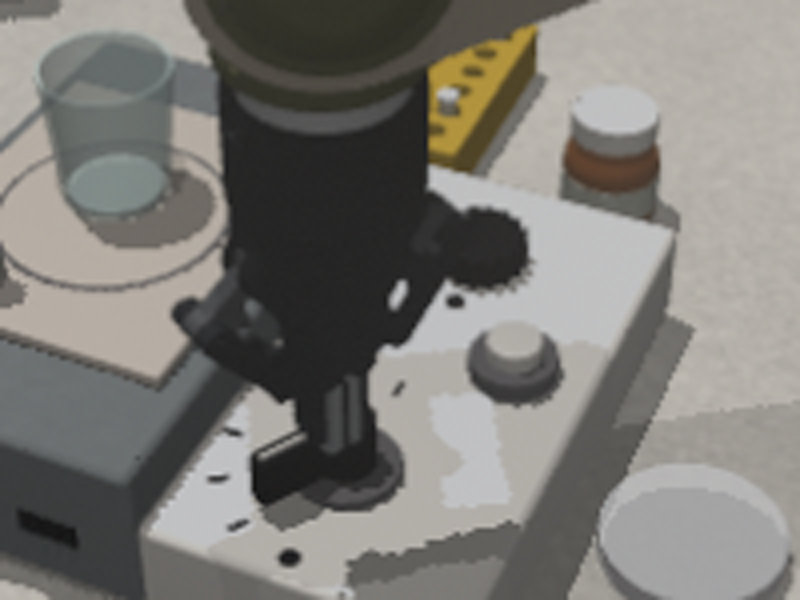

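Top shows the shut fingers clear of the arm on its anticlockwise side, at about (250,350) in the crop. The arm is still at click 1. I go straight down.

Call:
{"api": "apply_moves", "payload": {"commands": [[0,0,0.2,1.5,0],[0,0,0,1.5,0],[0,0,0,1.0,0],[0,0,0,0.5,0],[0,-0.6,0,0,0],[0,-0.5,0,0,0],[0,0,0,0,0]]}}

```text
time_s: 2.62
eef_pos: [590.6, 245.5, 92.4]
ee_rot: [0.001, 0.392, 0.92, 0.001]
force: [-0.3, 0.5, -0.8]
grip_width: 0.004
```

```bash
python3 d.py 595 239.2 91 44; python3 - <<'E'
from h import *
for n,y,x in(("side",150,220),):
    im=ctrl.capture(n)[y:y+150,x:x+200,::-1]; cv2.imwrite(f"pics/{n}2.png",cv2.resize(im,None,fx=4,fy=4,interpolation=2))
E
```

```text
t 2.6167 pos [590.6 245.5  92.4] yang 43.9 need cm [-0.76 -0.12  0.14] roll -0.002 F [-0.3  0.5 -0.8] grip 0.004 q6 -0.55
```

View pics/side2.png

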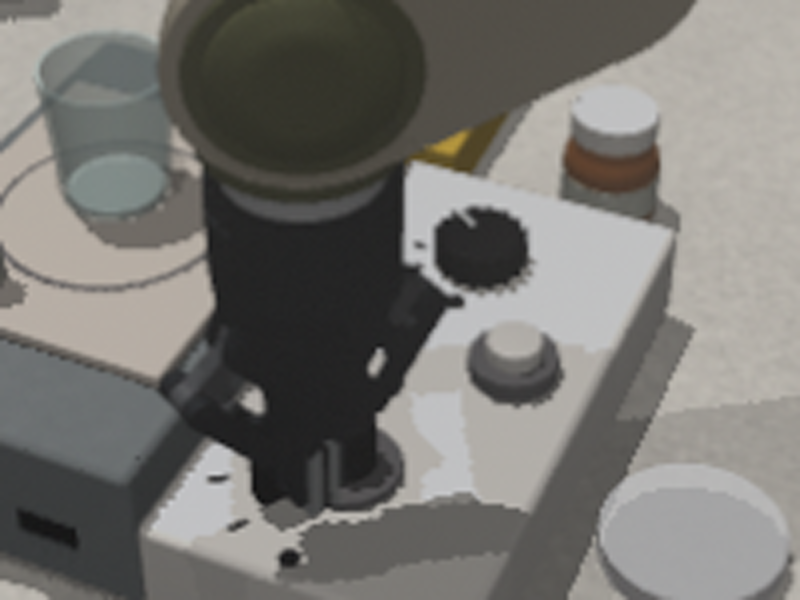

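Call:
{"api": "apply_moves", "payload": {"commands": [[0,-0.3,0,0.1,0],[0,-0.3,-0.1,0,0],[0,-0.18,0.09,0,0.05],[0,-0.18,0.09,0,0.05],[0,-0.18,0.09,0,0.05],[0,-0.18,0.09,0,0.05],[0,-0.18,0.09,0,0.05],[0,-0.18,0.09,0,0.05],[0,-0.18,0.09,0,0.05],[0,-0.18,0.09,0,0.05]]}}

```text
time_s: 3.5
eef_pos: [606.6, 233.4, 90.4]
ee_rot: [-0.0, 0.567, 0.824, -0.0]
force: [-0.5, 0.1, 0.1]
grip_width: 0.003
```

```bash
cat > e.py <<'E'
from h import *
import sys
from d import go
A=np.array([581.3,202.])
s=ctrl.sense(); go(0,0,91,0)
q=s['ee_rot']; from scipy.spatial.transform import Rotation as Ro
R=Ro.from_quat([q[1],q[2],q[3],q[0]]).as_matrix(); d=s['eef_pos'][:2]-A
print("n",R[:2,0]@d,"u",R[:2,1]@d,"click equiv",(74-np.degrees(np.arctan2(R[1,1],R[0,1])))/30)
k=sys.argv[1]
for n,y,x in(("top",120,160),("side",150,220)):
    im=ctrl.capture(n)[y:y+150,x:x+200,::-1]; cv2.imwrite(f"pics/{n}{k}.png",cv2.resize(im,None,fx=4,fy=4,interpolation=2))
E
python3 e.py 3
```

```text
t 3.5 pos [606.6 233.4  90.4] yang 20.9 need cm [-1.700e-01 -6.499e+01 -4.000e-02] roll 0.365 F [-0.5  0.1  0.1] grip 0.003 q6 -0.18
n 20.298743834511285 u 34.79180582695029 click equiv 1.7702614288268033
```

View pics/top3.png

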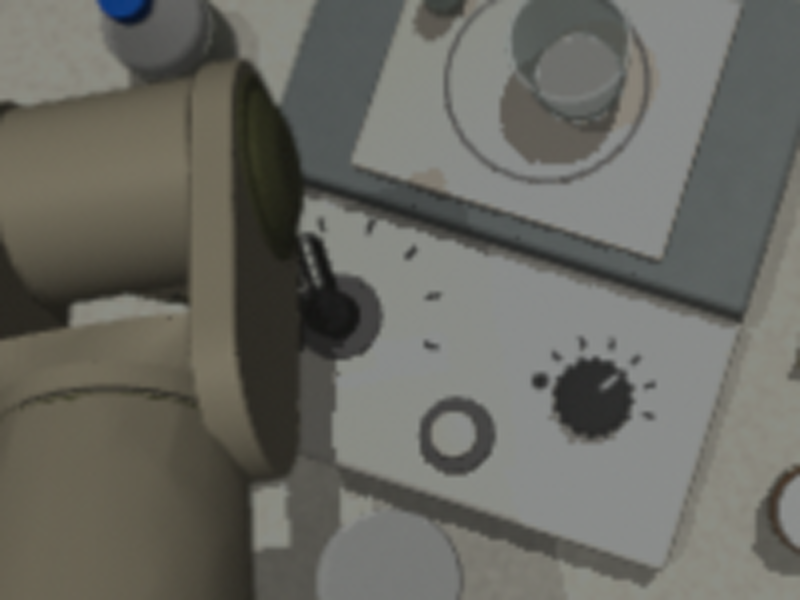

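View pics/side3.png

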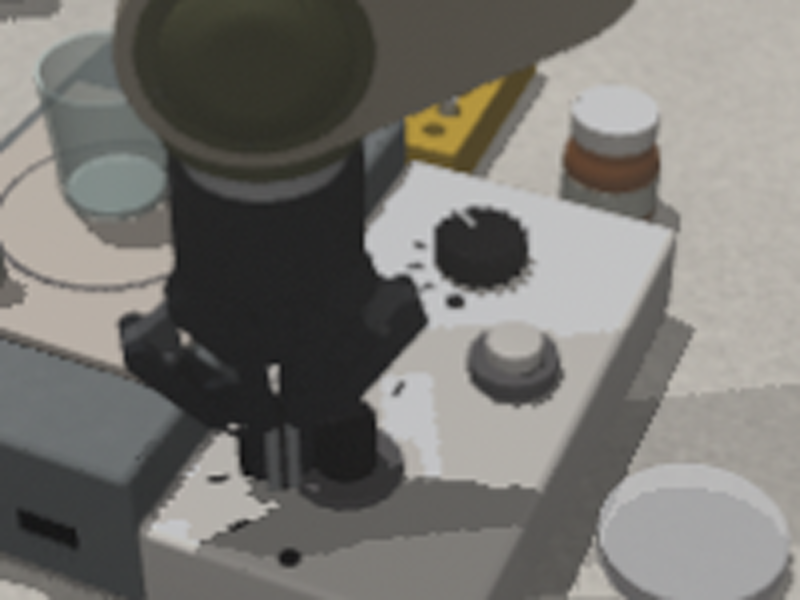

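The arm has jumped to click 2: in top it runs from (333,313) to (308,238). Next is click 3.

Call:
{"api": "apply_moves", "payload": {"commands": [[0,-0.2,0.1,0,0],[0,-0.18,0.09,0,0.05],[0,-0.18,0.09,0,0.05],[0,-0.18,0.09,0,0.05],[0,-0.18,0.09,0,0.05],[0,-0.18,0.09,0,0.05],[0,-0.18,0.09,0,0.05],[0,-0.18,0.09,0,0.05],[0,-0.18,0.09,0,0.05],[0,-0.18,0.09,0,0.05],[0,-0.18,0.09,0,0.05],[0,0,0,0,0]]}}

```text
time_s: 4.6
eef_pos: [619.8, 215.1, 90.4]
ee_rot: [0.0, 0.753, 0.658, 0.0]
force: [-0.7, -0.1, -0.8]
grip_width: -0.0
```

```bash
python3 e.py 4
```

```text
t 4.6 pos [619.8 215.1  90.4] yang -7.7 need cm [-29.58 -58.56  -0.07] roll -0.134 F [-0.7 -0.1 -0.8] grip -0.0 q6 0.29
n 18.1677236441439 u 36.43563588776308 click equiv 2.7219840044764423
```

View pics/top4.png

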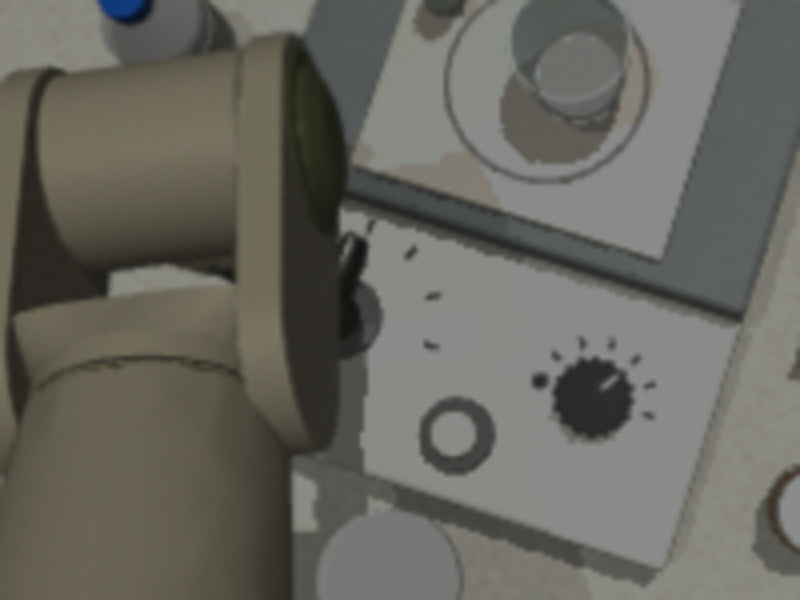

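View pics/side4.png

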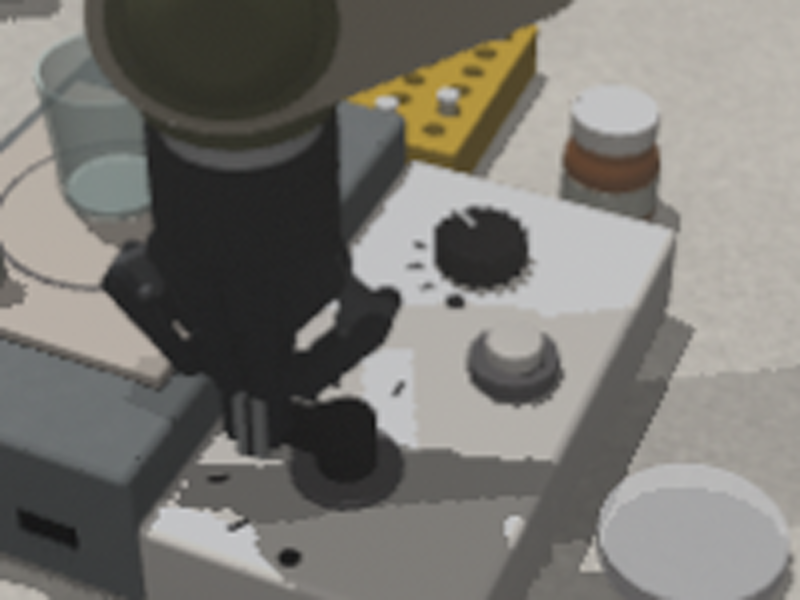

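The arm is at click 3, pointing to the rear at (357,240), and there is no contact force. One more click.

Call:
{"api": "apply_moves", "payload": {"commands": [[0,-0.18,0.09,0,0.05],[0,-0.18,0.09,0,0.05],[0,-0.18,0.09,0,0.05],[0,-0.18,0.09,0,0.05],[0,-0.18,0.09,0,0.05],[0,-0.18,0.09,0,0.05],[0,-0.18,0.09,0,0.05],[0,-0.18,0.09,0,0.05],[0,-0.18,0.08,0,0.05],[0,-0.18,0.08,0,0.05],[0,0,0,0,0],[0,0,0,0,0]]}}

```text
time_s: 5.7
eef_pos: [621.6, 195.9, 90.4]
ee_rot: [0.0, 0.891, 0.453, 0.0]
force: [-0.4, -0.4, -0.4]
grip_width: 0.001
```

```bash
python3 e.py 5
```

```text
t 5.7 pos [621.6 195.9  90.4] yang -36.1 need cm [-52.46 -38.67  -0.07] roll -0.63 F [-0.4 -0.4 -0.4] grip 0.001 q6 0.76
n 18.78616330241128 u 36.140480739647245 click equiv 3.6703712090687053
```

View pics/top5.png

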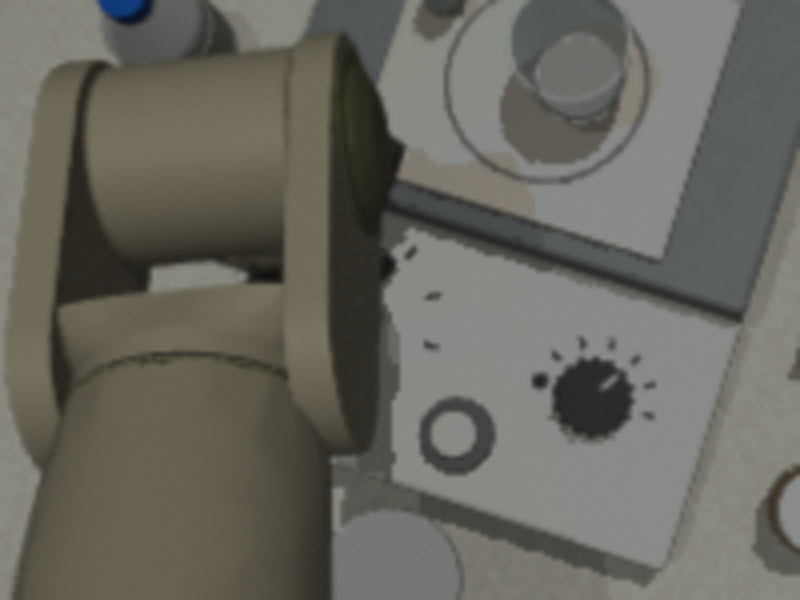

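View pics/side5.png

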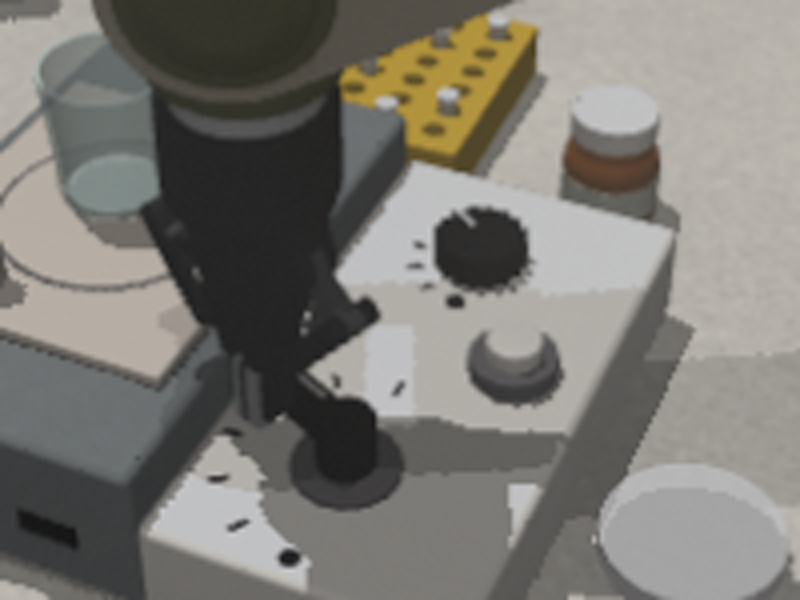

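The arm end is near tick 4, at about (392,262) in top. I back off along +x, then go up and look.

Call:
{"api": "apply_moves", "payload": {"commands": [[0,0.6,0,0,0],[0,0.6,0,0,0],[0,0,0,0,0],[0,0,0,-2.5,0],[0,0,0,-2.5,0],[0,0,0,-2.5,0],[0,3,-1,0,0],[0,3,-2,0,0],[0,0,0,0,0],[0,0,0,0,0]]}}

```text
time_s: 6.63
eef_pos: [639.5, 273.4, 164.7]
ee_rot: [-0.0, 0.891, 0.453, -0.0]
force: [-0.7, -0.4, -1.2]
grip_width: 0.003
```

```bash
python3 e.py 6
```

```text
t 6.6333 pos [639.5 273.4 164.7] yang -36.1 need cm [-59.77 -35.57   7.4 ] roll -0.63 F [-0.7 -0.4 -1.2] grip 0.003 q6 0.87
n 92.00537841085526 u 4.994249655315583 click equiv 3.66984025543094
```

View pics/top6.png

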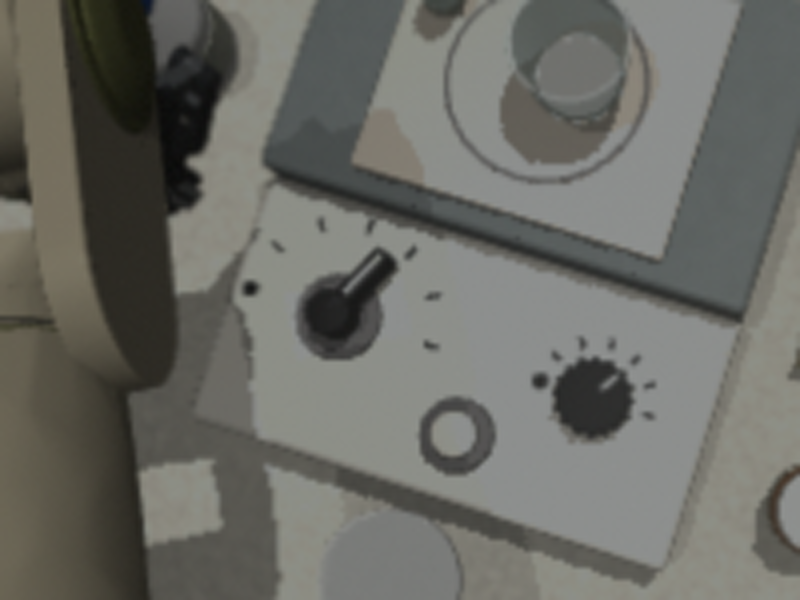

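View pics/side6.png

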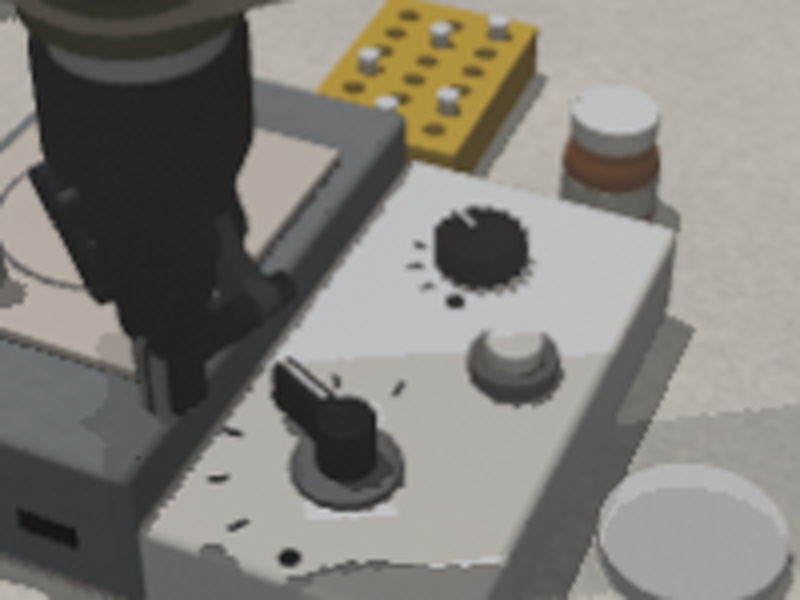

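```bash
python3 - <<'E'
from h import *
for n,o,a,b in(("top",(160,120),(388,256),(345,293)),("side",(220,150),(284,365),(328,393))):
    P=[onz(n,(np.array(v)+.5)/4-.5+o,94) for v in(a,b)]; v=P[0]-P[1]; print(n,(74-np.degrees(np.arctan2(v[1],v[0])))/30)
E
python3 d.py 512.7 131.7 165 -36
```

```text
top 4.051863329246727
side 3.6017193451459035
t 6.7333 pos [639.9 271.4 164.9] yang -36.2 need cm [-1.878e+01 -2.000e+00  1.000e-02] roll -0.004 F [-0.2 -0.9 -0.1] grip -0.001 q6 0.87
```

Call:
{"api": "apply_moves", "payload": {"commands": [[0,-2.7,-0.3,0,0],[0,-2.7,-0.3,0,0],[0,-2.7,-0.3,0,0],[0,-2.7,-0.3,0,0],[0,-2.7,-0.3,0,0],[0,-2.7,-0.2,0,0],[0,-2.7,-0.2,0,0],[0,0,0,0,0],[0,0,0,2.5,0],[0,0,0,2.5,0],[0,0,0,0,0],[0,0,0,0,0]]}}

```text
time_s: 7.73
eef_pos: [512.7, 130.1, 115.2]
ee_rot: [-0.0, 0.892, 0.452, -0.001]
force: [-0.0, 0.0, 0.8]
grip_width: -0.003
```

```bash
python3 e.py 7; python3 d.py 512.7 131.7 91 -36
```

```text
t 7.7333 pos [512.7 130.1 115.2] yang -36.3 need cm [-40.84 -33.61   2.51] roll -0.634 F [-0.   0.   0.8] grip -0.003 q6 0.66
n -98.54992928292687 u -12.725211199384713 click equiv 3.6769502185329155
t 7.8333 pos [513.7 130.4 116.7] yang -36.3 need cm [ 0.05 -0.16  2.57] roll -0.005 F [-1.1 -0.6 -0.8] grip -0.003 q6 0.66
```

View pics/side7.png

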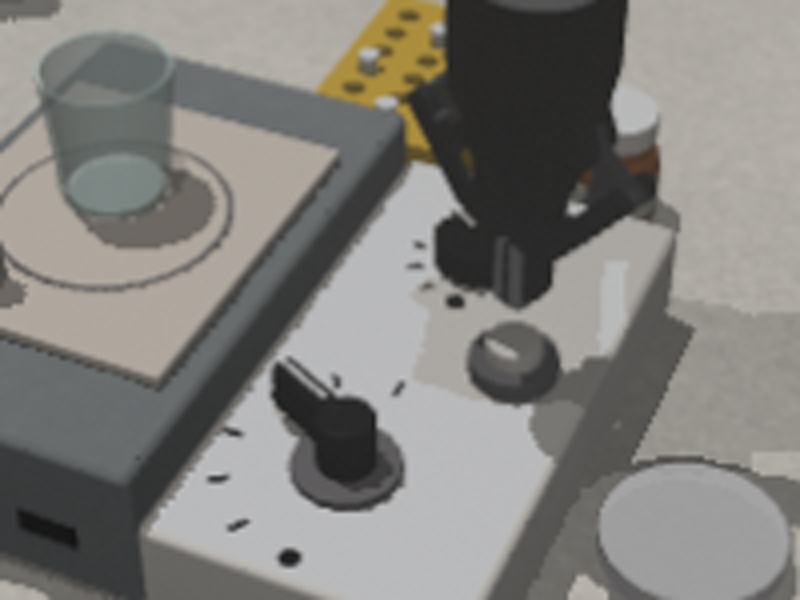

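View pics/top7.png

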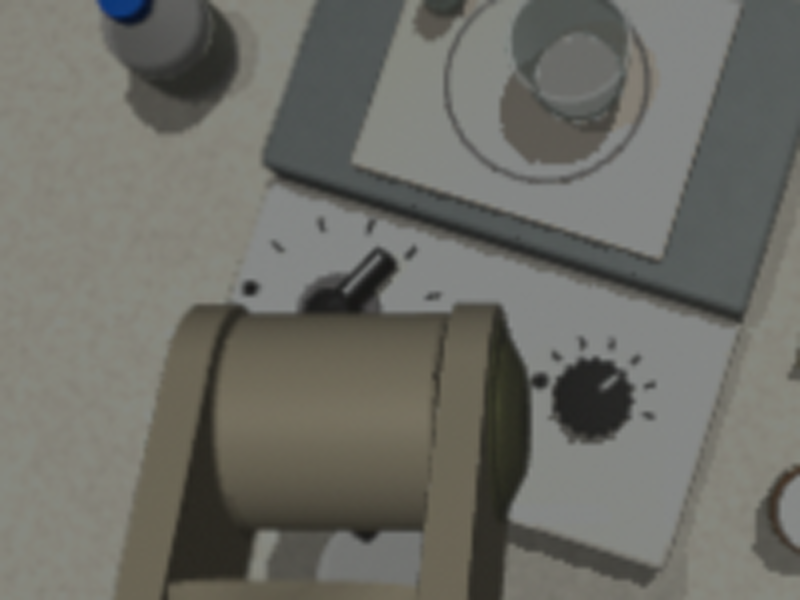

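The top view gives click 4.05, but the side view gives 3.60. I'll check with an overlay before pressing.

```bash
python3 - <<'E'
from h import *
A=np.array([581.3,202.])
out=[]
for n,y,x in(("side",225,270),("top",170,220)):
    im=ctrl.capture(n)[y:y+60,x:x+60,::-1]; im=cv2.resize(im,None,fx=6,fy=6,interpolation=2); raw=im.copy()
    for c,col in((3,(0,0,255)),(4,(0,255,0))):
        t=np.radians(74-30*c); pts=[np.append(A+r*np.array([np.cos(t),np.sin(t)]),94) for r in(0,48)]
        P=[tuple(int(v) for v in ((proj(n,q)[0]-(x,y)+.5)*6-.5)) for q in pts]; cv2.line(im,*P,col,1)
    out.append(np.hstack([raw,im]))
cv2.imwrite("pics/ov.png",cv2.resize(np.vstack(out),(600,600)))
E
```

```text
(no output)
```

View pics/ov.png

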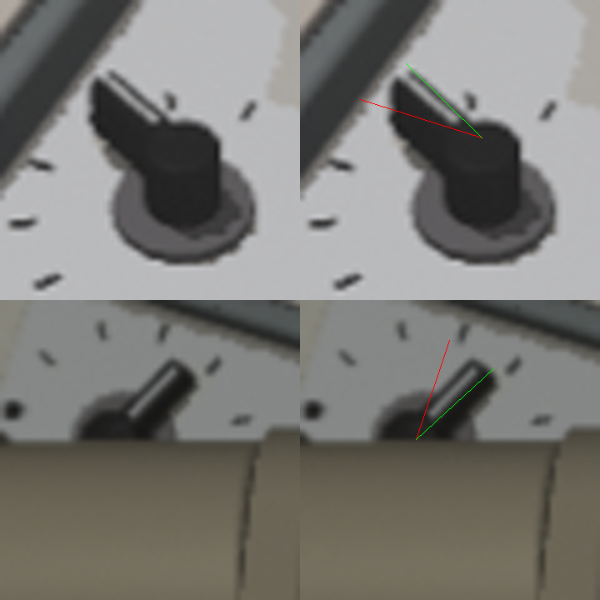

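The overlay settles it: the arm lies on the click 4 line in both views. The lower side figure came from coarse line picks. Now I press the button.

Call:
{"api": "apply_moves", "payload": {"commands": [[0,0,-0.1,1.2,0],[0,0,0,0.8,0],[0,0,0,0.2,0],[0,0,0,0.2,0],[0,0,0,0.1,0],[0,0,0,0,0]]}}

```text
time_s: 8.43
eef_pos: [512.0, 131.1, 90.6]
ee_rot: [-0.0, 0.892, 0.452, -0.0]
force: [-1.9, 0.3, 3.1]
grip_width: -0.001
```

```bash
python3 d.py 512.7 131.7 91 -36
```

```text
t 8.4333 pos [512.  131.1  90.6] yang -36.3 need cm [ 0.09  0.02 -0.04] roll -0.005 F [-1.9  0.3  3.1] grip -0.001 q6 0.66
```

Force has begun to rise (3 N), so the tip is in contact.

Call:
{"api": "apply_moves", "payload": {"commands": [[0,0,0,0.2,0],[0,0,0,0.2,0],[0,0,0,0,0]]}}

```text
time_s: 8.68
eef_pos: [512.3, 131.1, 87.0]
ee_rot: [0.0, 0.892, 0.452, 0.0]
force: [-4.0, -0.8, 8.1]
grip_width: -0.004
```

Call:
{"api": "apply_moves", "payload": {"commands": [[0,0,0,0.15,0],[0,0,0,0.1,0],[0,0,0,0,0]]}}

```text
time_s: 8.93
eef_pos: [512.5, 131.1, 86.6]
ee_rot: [0.001, 0.892, 0.452, 0.001]
force: [-11.8, -1.3, 29.8]
grip_width: 0.002
```

```bash
python3 - <<'E'
from h import *
im=ctrl.capture("side")[215:265,315:375,::-1]; cv2.imwrite("pics/p8.png",cv2.resize(im,None,fx=10,fy=10,interpolation=2))
print(ctrl.sense()['force'])
E
```

```text
[-12.64188975  -1.13631809  30.36616345]
```

View pics/p8.png

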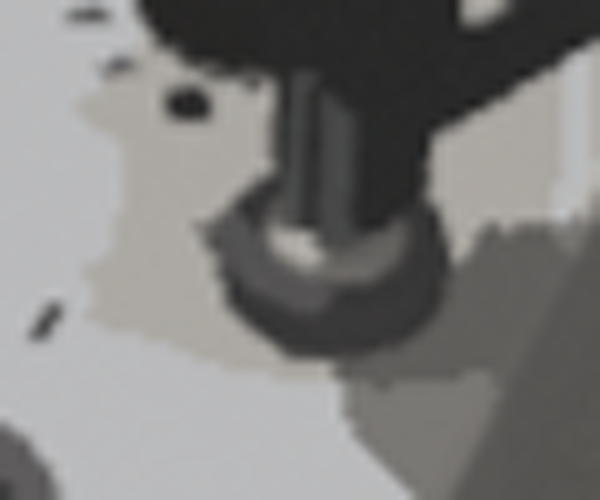

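```bash
python3 - <<'E'
from h import *
im=cv2.imread("pics/p8.png")
def dr(P,col): cv2.polylines(im,[((proj("side",P)-(315,215)+.5)*10-.5).astype(int)],True,col,1)
t=np.linspace(0,2*np.pi,40)
def circ(c,r,z): return np.c_[c[0]+r*np.cos(t),c[1]+r*np.sin(t),0*t+z]
dr(circ((512.7,131.7),14,75.6),(0,255,0))
a=np.radians(-36.3);y=np.array([np.cos(a),np.sin(a)]);x=np.array([-y[1],y[0]])
dr(np.array([[*(np.array([512.5,131.1])+i*11*x+j*14*y),75.6] for i,j in((1,1),(1,-1),(-1,-1),(-1,1))]),(0,0,255))
cv2.imwrite("pics/p8o.png",im)
# triangulate button top and housing from first frames with overlay
out=[]
for n,x0,y0,f in(("side",330,225,"pics/side0.png"),("top",255,210,"pics/top0.png")):
    m=cv2.resize(cv2.imread(f)[y0:y0+40,x0:x0+40],None,fx=10,fy=10,interpolation=2)
    r=m.copy()
    for z,rr,col in((82,14,(0,255,0)),(80,14,(0,0,255))):
        cv2.polylines(m,[((proj(n,circ((512.7,131.7),rr,z))-(x0,y0)+.5)*10-.5).astype(int)],True,col,1)
    out.append(np.vstack([r,m]))
cv2.imwrite("pics/b0.png",cv2.resize(np.hstack(out),(600,600)))
E
```

```text
(no output)
```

View pics/p8o.png

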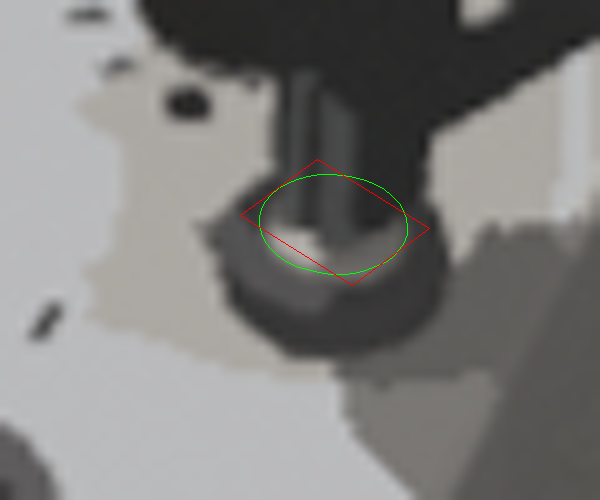

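View pics/b0.png

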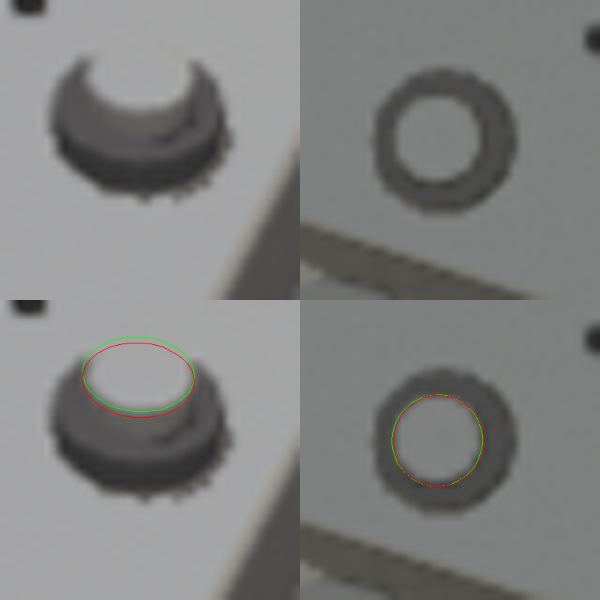

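The first frames put the cap top at about z 82. The tip now bottoms out at z 75.6 with 30 N, so travel is about 6 mm and the button is fully down. I let go and retreat upwards.

Call:
{"api": "apply_moves", "payload": {"commands": [[0,0,0,-0.5,0],[0,0,0,-1,0],[0,0,0,-2.5,0],[0,0,0,-3,0],[0,0,0,-3,0],[0,-3,-2,0,0],[0,-3,-2,0,0],[0,-3,-2,0,0],[0,-3,-2,0,0],[0,0,0,0,0],[0,0,0,0,0]]}}

```text
time_s: 9.9
eef_pos: [376.0, 81.3, 184.4]
ee_rot: [0.0, 0.892, 0.451, 0.001]
force: [0.3, -0.3, 0.7]
grip_width: 0.001
```

```bash
python3 e.py 9
```

```text
t 9.9 pos [376.   81.3 184.4] yang -36.3 need cm [-28.84 -25.49   9.28] roll -0.634 F [ 0.3 -0.3  0.7] grip 0.001 q6 0.54
n -218.80825529376332 u -93.89404870100856 click equiv 3.6776400267058835
```

View pics/top9.png

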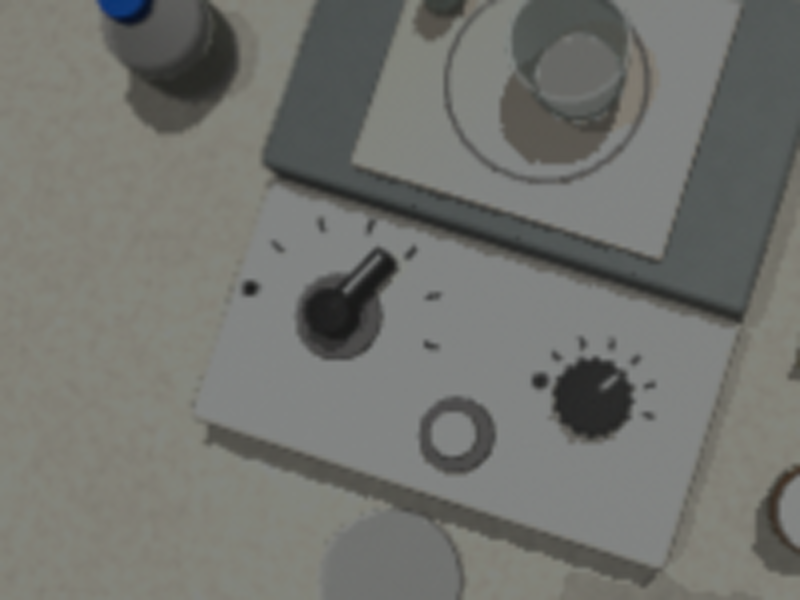

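View pics/side9.png

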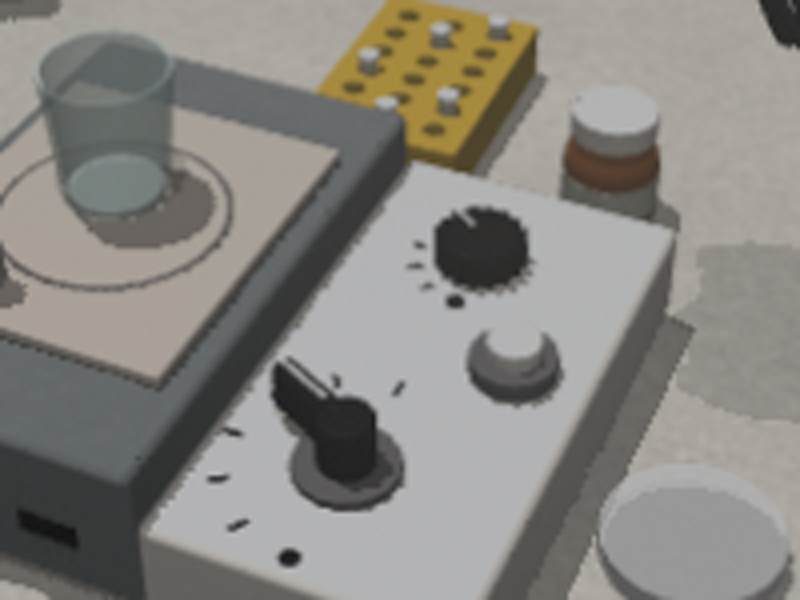

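The selector is at tick 4 and the button is up. The dial and the neighbours look unchanged, and the robot is clear of everything.

```bash
python3 -c "
from rig import ctrl
print(ctrl.finish_job())"
```

```text
the job is handed in; nothing more can be done
None
```

The selector is at speed four, the start button has been pressed and has come back up, and the job is handed in (no verdict is reported).

- **Selector:** It started at click 1. I pushed its arm with the shut fingertips through clicks 2 and 3 to 4. In the final pictures it points at the fourth tick.
- **Start button:** I pressed it to its stop. The wrist read about 30 N upward and the travel was about 6 mm. The travel is estimated from the pictures and the tip height, since the joint can't be read directly. The final side view shows the cap back up.
- **Everything else:** In the final pictures the heat dial, beaker, bottle, rack, jar and dish look unmoved. The vial is only partly in those close-up crops, and the arm stayed well away from it. The gripper is clear of everything, and the arm's clock stood at about 10 s.
- **Checks that disagreed:** Before the press, one rough angle reading from the side view gave click 3.60, while the top view gave 4.05. An overlay of the expected arm directions on both views matched click 4, so I put it down to coarse pixel picks.

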